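# Take the brass coupling out of the slide-lid box

### The job

On the workshop bench stand two plywood boxes with sliding lids. Slide the lid of the green-lidded box fully open along its grooves and leave it open, then lift out the brass coupling inside and set it down standing upright in the blue tray, without letting it drop. Leave the red-lidded box shut.

Things in the scene. Friction and masses are not known exactly. Their poses are not given: they have to be found in the camera images.
- green_box_handle (a point): Centre of the wooden grip bar on the green lid: bar 14 mm thick (this frame's x), 60 mm long (y), 44 mm tall, this point half-way up, 22 mm above the lid's top face and 84 mm above the bench. The lid slides in grooves along this frame's +x (away from the robot, within 20 degrees), 100 mm to a stop, drag about 2 N, and stays put. Shut, it has the fixed box's centre straight below this point.
- coupling_center (a point): Centre (half-way up) of the brass coupling, upright on the 8 mm floor of the green-lidded box (140 x 150 x 67 mm high), near the middle of the 100 (x) by 126 (y) mm of well that the open lid bares; unseen till then. Round about its z axis: 32 mm diameter for the lower 35 mm, then a 22 mm spigot on top, 46 mm high in all; this point is 23 mm above its foot. About 0.18 kg.
- blue_tray_in (a point): Centre of the inner floor of the blue square tray, 4 mm above the bench. The tray is fixed, 160 x 160 mm outside, 152 x 152 mm inside, sides along this frame's x and y, walls 4 mm thick and 26 mm high above the bench. An alike yellow tray with steel rollers in it is not wanted.
- red_box_handle (a point): Centre of the wooden grip bar on the red lid of a second box, alike in every size and behaviour. It stays shut.
Not all that is in view belongs to the job. What is meant by the part that bears blue_tray_in is not turquoise, and is the smaller of those in its own colour.

How it is judged:
On the way:
1. the green lid is slid open (at least 80 of its 100 mm) with the coupling still in the box (distance of green_box_handle from where it was at the start of the episode above 0.08 m and height (world z) of coupling_center below 0.05 m and horizontal distance between coupling_center and blue_tray_in above 0.12 m), for 0.1 s.
At the end, for the whole second after the job is handed in: The green lid stands open by at least 80 mm; the brass coupling stands upright (within 10 degrees, spigot up) on the floor of the blue tray, anywhere inside its walls, released and at rest; the red lid is still shut (within 15 mm) (distance of green_box_handle from where it was at the start of the episode above 0.08 m and x of coupling_center in the frame of blue_tray_in between -0.065 and 0.065 m and y of coupling_center in the frame of blue_tray_in between -0.065 and 0.065 m and z of coupling_center in the frame of blue_tray_in between 0.013 and 0.033 m and angle between coupling_center's own z axis and vertical below 0.17 rad and distance of red_box_handle from where it was at the start of the episode below 0.015 m); the robot touches nothing.
It fails at once if the red lid is slid open by more than 15 mm (distance of red_box_handle from where it was at the start of the episode above 0.015 m).
It fails at once if the coupling is let go more than 30 mm above the tray's floor (horizontal distance between coupling_center and blue_tray_in below 0.11 m and z of coupling_center in the frame of blue_tray_in above 0.053 m and contact force between the fingers and coupling below 0.05 N).
It also fails if it takes over 50 s, if anything falls off the work surface, if the arm or the gripper's body presses on something with over 40 N, if the wrist force passes 120 N, or if a joint passes its speed limit or range.

### The arm

A 6-joint arm with a two-finger parallel gripper is mounted at the origin on the work surface. World frame = base frame: x ahead of the robot, y to its left, z up, the work surface at z = 0. Lengths are in m, angles in rad, forces in N, time in s.
With the tool pointing down it reaches from about 0.25 to 0.8 m from the base axis. Payload 8.5 kg.
Tool frame: the origin (TCP) lies at the centre of the arm's flange, where the gripper is bolted on; the fingertips stand 173 mm ahead of it and the grasp point (between the pads) lies 155 mm ahead of it; z points along the fingers, y is the direction in which the jaws open and shut (so a half turn about z gives the same grasp; the last joint's range is limited). The gripper opens to 85 mm and grips with 20 to 120 N. Pads are 22 mm wide; open, the fingers measure 114 mm over their backs; the gripper's body (76 mm by 85 mm) begins 54 mm behind the grasp point. The pads swing forward as they close: fully open they stand 13 mm farther back than shut.
Start: joints at [1.337, 0.238, -0.013, 1.319, 0, 1.571], TCP at [0.122, 0.511, 0.405] pointing down, gripper open.
Joint ranges: [-2.66, 2.66], [-1.03, 1.9], [-1.14, 1.46], [-1.82, 2.27], [-1.45, 1.34], [-3.14, 3.14]. Speed limits (rad/s): [2.22, 2.22, 2.79, 3.14, 3.14, 3.14].

### API

Orientations are given as a unit quaternion [x, y, z, w].
In Python, from cell import bot, cams gives the robot as it stands.
- The arm moves only by the tool carry_out, never from a script. Its argument "targets" is a list of rows, each a list of 3 entries, a list of its own where there are three numbers: the shift along the tool's x, y, z in m, then the turn, a rotation vector about the tool's x, y, z in rad, then the opening, from -1 (shut) to 1 (fully open), so that 0 is half open. In form: [[[dx, dy, dz], [ax, ay, az], jaw], ...]. A call has exactly 5 rows; each row is the pose to reach, as a shift and turn from the pose commanded when the call began, along the tool's axes at that moment; what a row does not reach only later rows make up. A row lasts 1/8 s, in which the tool goes at most 62.5 mm and 10.7 degrees, less where a joint would pass 70% of its speed; a pose out of reach is approached as far as the arm can. A call with a gripper value outside its range is refused whole. The fingers move at their own pace and stop on an object; "force" is the grip in N (left out, the last holds). Time passes only in rows, so rows that repeat a pose let the fingers close, or fill a call up. It gives the time, the measured TCP pose, the force and the opening at its end, in the units of the state.
- bot.read_state(): the state, without advancing time (a new reading comes with each control period).
- cams.camera(name): name is "scene" or "top" or "wrist"; returns a dict with "image" (384x512x3 uint8, blue, green, red), "range_z" (384x512 float32, m along the optical axis (not along the pixel's ray), 0 where there is no reading), "fx", "fy", "cx", "cy" (pixels), "T" (4x4, takes a point from camera to world coordinates). Camera axes: x right, y down, z forward; pixel columns grow to the right and rows downward; lengths in m; the calibration is good to about 2 mm. A picture is of the moment at which its call begins.
- bot.hand_in(): hands the job in, once; it reports no verdict.
The state is a dict: "time": time; "qpos": joint angles; "dq": joint speeds; "joint_efforts": joint torques, N m; "position": TCP position; "tool_rot": TCP orientation; "ft_force": force on the tool from outside, world axes, zero at the start; "ft_torque": the same for the moment, N m; "grip_width": finger opening in m.
Only numpy, scipy, OpenCV 4.12 (cv2) and the standard library are available. Lean on these libraries where they do the work, as an engineer would, in place of code of your own. Each camera call takes 0.05 s, during which the arm holds its last target.

## Working session

There is one attempt and no reset: what is moved stays moved. The work goes in short steps, Python scripts to look and compute and a tool call to move; the robot and the scene stay as the last step left them, time stands still between calls to the robot, and variables do not carry over. Pictures are saved under pics/ and viewed, and the job is handed in when it is done.

Besides the shell and the picture viewer there is one more tool, called after "Request:" as name(argument=value, ...) on one line, values as JSON. carry_out: Moves the arm, as the interface text tells. Its arguments: {"type":"object","properties":{"targets":{"type":"array","items":{"type":"array"}},"force":{"type":"number"}},"required":["targets"]}

```bash
ls; mkdir -p pics
python3 - <<'E'
from cell import bot,cams
import cv2,numpy as np
s=bot.read_state();print(s)
for n in ("scene","top","wrist"):
    c=cams.camera(n);cv2.imwrite(f"pics/a_{n}.png",c["image"]);np.savez(f"/tmp/a_{n}.npz",**c);print(n,c["fx"],c["cx"],np.round(c["T"],3).tolist())
E
```

```text
pics
{'time': 0.0, 'qpos': array([ 1.33702868e+00,  2.38745183e-01, -1.42377782e-02,  1.31916503e+00,
        2.52240107e-05,  1.57078803e+00]), 'dq': array([-7.08402988e-04,  1.55549914e-03, -5.34447149e-04, -3.89248945e-05,
        1.68314131e-03, -1.46985883e-03]), 'joint_efforts': array([-2.61143814e-04, -5.38777006e+01,  3.46445632e+01,  1.82627176e-02,
        4.48520666e-05,  8.71658244e-06]), 'position': array([0.12157325, 0.51056672, 0.40410253]), 'tool_rot': array([ 1.16613726e-01,  9.93177115e-01, -6.69747963e-04, -9.13426272e-05]), 'ft_force': array([-0.08243542,  0.29018882,  0.99024308]), 'ft_torque': array([-0.03086297, -0.02039184,  0.0292207 ]), 'grip_width': 0.08515097164667003}
scene 480.14109616130054 260.920580129734 [[-0.408, 0.752, -0.518, 1.358], [0.913, 0.329, -0.241, 0.231], [-0.011, -0.571, -0.821, 1.24], [0.0, 0.0, 0.0, 1.0]]
top 429.85124839682516 262.03121978755837 [[-0.016, -0.994, 0.105, 0.456], [-1.0, 0.017, 0.009, -0.105], [-0.011, -0.104, -0.994, 1.562], [0.0, 0.0, 0.0, 1.0]]
wrist 270.9930882106266 256.9630632705743 [[0.231, 0.932, 0.278, 0.052], [0.973, -0.221, -0.067, 0.527], [-0.001, 0.286, -0.958, 0.374], [0.0, 0.0, 0.0, 1.0]]
```

View pics/a_scene.png

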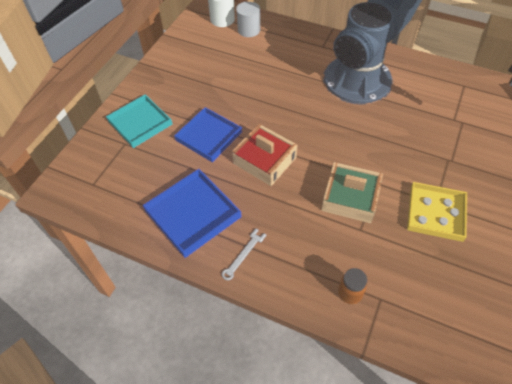

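View pics/a_top.png

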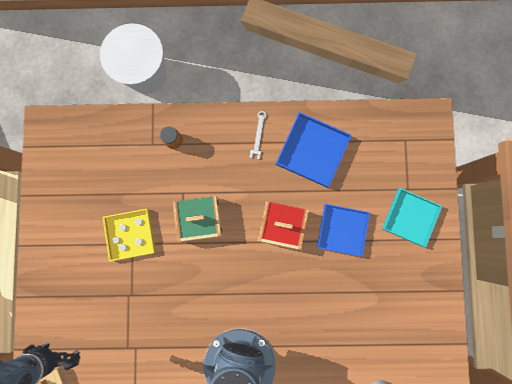

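The scene view shows the green box at about (355,192), the small blue tray at (208,134) and the red box at (265,155). In the top view these are at (197,217), (345,230) and (285,225). The large blue tray at top (313,150) is a decoy.

```bash
cat > h.py <<'E'
import numpy as np,cv2
def ray(c,uv,z):
    uv=np.atleast_2d(uv).astype(float);T=c["T"]
    d=np.c_[(uv[:,0]-c["cx"])/c["fx"],(uv[:,1]-c["cy"])/c["fy"],np.ones(len(uv))]@T[:3,:3].T
    o=T[:3,3];t=(z-o[2])/d[:,2];return o+t[:,None]*d
def cloud(c):
    v,u=np.mgrid[:384,:512];z=c["range_z"]
    p=np.stack([(u-c["cx"])/c["fx"]*z,(v-c["cy"])/c["fy"]*z,z],-1)
    return p@c["T"][:3,:3].T+c["T"][:3,3]
E
python3 - <<'E'
from h import *
for n in ("top","scene"):
    c=dict(np.load(f"/tmp/a_{n}.npz"));hsv=cv2.cvtColor(c["image"],cv2.COLOR_BGR2HSV);P=cloud(c)
    for name,lo,hi in (("green",(60,60,40),(88,255,255)),("blue",(108,130,60),(130,255,255)),("red",(0,190,90),(4,255,255)),("red2",(174,150,90),(180,255,255))):
        m=cv2.inRange(hsv,lo,hi)
        k,L,st,ce=cv2.connectedComponentsWithStats(m)
        for i in range(1,k):
            if st[i,4]<150: continue
            z=P[L==i][:,2]; cn=cv2.findContours((L==i).astype(np.uint8),0,2)[0][0]
            r=cv2.minAreaRect(cn);h={"green":.062,"red":.062,"red2":.062,"blue":.026}[name]
            b=ray(c,cv2.boxPoints(r),h)[:,:2]
            g=ray(c,cn.reshape(-1,2),h)[:,:2].astype(np.float32)
            w=cv2.minAreaRect(g)
            print(n,name,st[i],np.round(ce[i]),"zmed",np.round(np.percentile(z,[5,50,95]),3),"rect",np.round(w[0],4),np.round(w[1],4),round(w[2],1))
    # handle: points in z .09-.12 over box area
    m=((P[...,2]>.09)&(P[...,2]<.115)&(P[...,0]>.2)&(P[...,0]<.6)&(P[...,1]<.3)&(P[...,1]>-.4)).astype(np.uint8)
    k,L,st,ce=cv2.connectedComponentsWithStats(m)
    for i in range(1,k):
        if st[i,4]<15: continue
        q=P[L==i]; w=cv2.minAreaRect(ray(c,np.argwhere(L==i)[:,::-1],.106)[:,:2].astype(np.float32))
        print(n,"bar",st[i],np.round(q.mean(0),4),"rect",np.round(w[0],4),np.round(w[1],4),round(w[2],1),"zpct",np.round(np.percentile(q[:,2],[10,90]),3))
    cv2.imwrite(f"pics/z_{n}.png",cv2.resize(c["image"][120:270,100:400] if n=="top" else c["image"][90:240,180:480],None,fx=2.6,fy=2.6,interpolation=2))
E
```

```text
top green [ 177  197   39   41 1163] [196. 217.] zmed [0.057 0.062 0.068] rect [0.5187 0.141 ] [0.1279 0.1208] 6.9
top blue [ 276  113   75   75 3311] [313. 149.] zmed [-0.     0.006  0.034] rect [ 0.7577 -0.2785] [0.207  0.2128] 64.7
top blue [ 317  204   52   52 2041] [343. 230.] zmed [-0.001  0.005  0.025] rect [ 0.4664 -0.3755] [0.161  0.1587] 78.1
top red [271 205  33  22 178] [287. 217.] zmed [0.056 0.063 0.068] rect [ 0.5106 -0.1755] [0.1014 0.0766] 77.2
top bar [186 215  19   6  79] [0.5139 0.1357 0.1044] rect [0.5134 0.1367] [0.0144 0.0617] 7.2 zpct [0.099 0.11 ]
top bar [275 221  18   8  74] [ 0.486  -0.1619  0.1059] rect [ 0.4863 -0.1622] [0.0588 0.0139] 77.8 zpct [0.102 0.11 ]
scene green [330 169  45  41 904] [353. 192.] zmed [0.058 0.063 0.067] rect [0.5185 0.1401] [0.1225 0.1161] 7.1
scene blue [ 175  109   66   52 1776] [207. 134.] zmed [0.001 0.006 0.027] rect [ 0.4718 -0.3727] [0.1677 0.1652] 78.4
scene blue [ 144  170   96   87 4381] [191. 212.] zmed [0.002 0.007 0.034] rect [ 0.7585 -0.2756] [0.2226 0.209 ] 64.7
scene bar [256 135  17  14 120] [ 0.4887 -0.16    0.1029] rect [ 0.4912 -0.1587] [0.0652 0.0251] 80.5 zpct [0.095 0.109]
scene bar [344 175  22  11 146] [0.5164 0.1396 0.1028] rect [0.519  0.1396] [0.0257 0.0588] 8.0 zpct [0.094 0.109]
```

View pics/z_top.png

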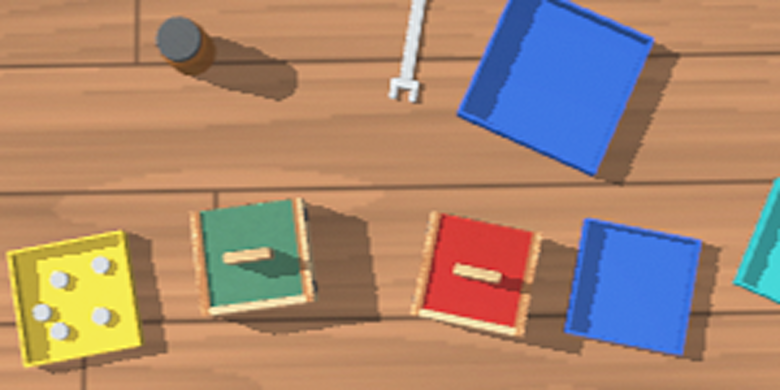

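View pics/a_wrist.png

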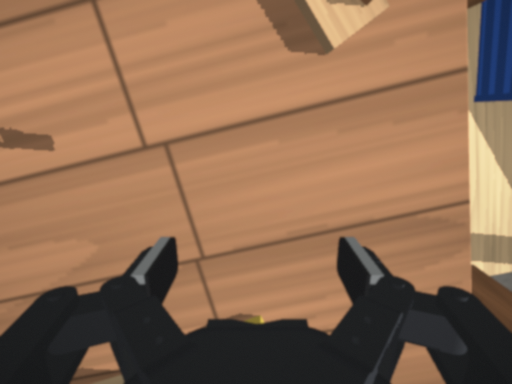

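```bash
cat >> h.py <<'E'
from scipy.spatial.transform import Rotation as R
def need(p,yaw_y,s=None):
    "shift & turn in tool axes to TCP p, tool y at world angle yaw_y deg, pointing down"
    if s is None:
        from cell import bot; s=bot.read_state()
    r=R.from_quat(s["tool_rot"]);ph=np.radians((yaw_y+90)/2)
    t=R.from_quat([np.cos(ph),np.sin(ph),0,0])
    print("t",round(s["time"],2),"pos",np.round(s["position"],4),"w",round(s["grip_width"],4),"F",np.round(s["ft_force"],1))
    print("shift",np.round(r.inv().apply(np.array(p)-s["position"]),4),"turn",np.round((r.inv()*t).as_rotvec(),4))
E
python3 -c "
from h import *
need([.5145,.138,.32],7.2)"
```

```text
t 0.15 pos [0.1216 0.5106 0.4042] w 0.0852 F [-0.9  0.4 -0.7]
shift [-0.4685 -0.2714  0.0845] turn [-1.0000e-03  7.0000e-04  1.2113e+00]
```

Request:
carry_out(targets=[[[-0.047,-0.027,0.0],[0,0,0.12],1],[[-0.094,-0.054,0.0],[0,0,0.24],1],[[-0.141,-0.081,0.0],[0,0,0.36],1],[[-0.188,-0.108,0.01],[0,0,0.48],1],[[-0.235,-0.136,0.02],[0,0,0.6],1]], force=40)

```text
time: 0.78
position: [0.3197, 0.3226, 0.3845]
tool_rot: [0.407, 0.914, 0.0, 0.0]
ft_force: [0.1, 1.2, -0.3]
grip_width: 0.0854
```

```bash
python3 -c "
from h import *
need([.5145,.138,.32],7.2)"
```

```text
t 0.78 pos [0.3197 0.3226 0.3845] w 0.0854 F [ 0.1  1.2 -0.3]
shift [-0.2675  0.0211  0.0645] turn [ 4.000e-04 -1.000e-04  6.077e-01]
```

Request:
carry_out(targets=[[[-0.055,0.004,0.01],[0,0,0.13],1],[[-0.11,0.008,0.03],[0,0,0.26],1],[[-0.165,0.012,0.045],[0,0,0.39],1],[[-0.22,0.017,0.06],[0,0,0.52],1],[[-0.2675,0.021,0.0645],[0,0,0.608],1]])

```text
time: 1.4
position: [0.515, 0.1382, 0.319]
tool_rot: [0.662, 0.75, -0.001, -0.0]
ft_force: [0.1, -0.1, -0.1]
grip_width: 0.0851
```

```bash
python3 -c "
from h import *
from cell import cams
c=cams.camera('wrist');cv2.imwrite('pics/b_w.png',c['image'])
need([.5145,.138,.245],7.2)
P=cloud(c);m=((P[...,2]>.085)&(P[...,2]<.125)&(abs(P[...,0]-.514)<.06)&(abs(P[...,1]-.138)<.05)).astype(np.uint8);k,L,st,ce=cv2.connectedComponentsWithStats(m)
for i in range(1,k):
  if st[i,4]<60: continue
  q=P[L==i];w=cv2.minAreaRect(q[q[:,2]>.1][:,:2].astype(np.float32)) if (q[:,2]>.1).sum()>5 else 0
  print(st[i],np.percentile(q[:,2],[5,50,95]).round(3),w)
"
```

```text
t 1.45 pos [0.5183 0.1356 0.3188] w 0.0854 F [ 4.  -1.8  0.5]
shift [ 0.003  -0.0036  0.0737] turn [ 0.0009  0.0022 -0.0068]
[ 245  165   21   84 1587] [0.101 0.107 0.108] ((0.5138205289840698, 0.1399862915277481), (0.014075024053454399, 0.05997571349143982), 6.76949405670166)
```

View pics/b_w.png

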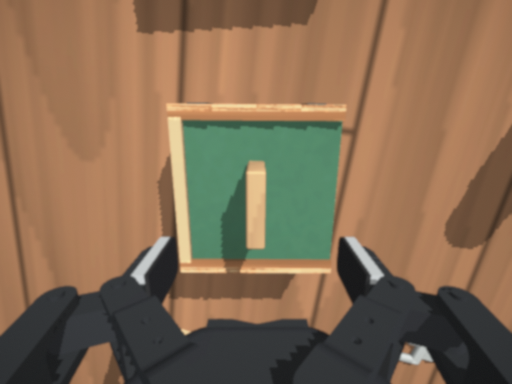

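The wrist view shows the bar at about (256,205), and it measures (0.514, 0.140), 14 x 60 mm, yaw 6.8°. This agrees with the overhead views, so I'm going down to grip it.

Request:
carry_out(targets=[[[0,0,0.02],[0,0,0],1],[[0,0,0.04],[0,0,0],1],[[0,0,0.06],[0,0,0],1],[[0,0,0.074],[0,0,0],1],[[0,0,0.074],[0,0,0],1]])

```text
time: 2.08
position: [0.5137, 0.1399, 0.2453]
tool_rot: [0.66, 0.751, -0.001, -0.001]
ft_force: [-0.4, 1.3, 0.0]
grip_width: 0.0849
```

Request:
carry_out(targets=[[[0,0,0],[0,0,0],-1],[[0,0,0],[0,0,0],-1],[[0,0,0],[0,0,0],-1],[[0,0,0],[0,0,0],-1],[[0,0,0],[0,0,0],-1]], force=30)

```text
time: 2.7
position: [0.5141, 0.14, 0.2466]
tool_rot: [0.66, 0.751, 0.0, 0.0]
ft_force: [-0.9, -0.1, 4.5]
grip_width: 0.0135
```

Request:
carry_out(targets=[[[0,0.012,0],[0,0,0],-1],[[0,0.03,0],[0,0,0],-1],[[0,0.048,0],[0,0,0],-1],[[0,0.066,0],[0,0,0],-1],[[0,0.08,0],[0,0,0],-1]])

```text
time: 3.32
position: [0.5946, 0.1499, 0.2466]
tool_rot: [0.66, 0.751, -0.0, 0.001]
ft_force: [-1.3, -3.9, 8.1]
grip_width: 0.0133
```

Request:
carry_out(targets=[[[0,0.01,0],[0,0,0],-1],[[0,0.018,0],[0,0,0],-1],[[0,0.02,0],[0,0,0],-1],[[0,0.02,0],[0,0,0],-1],[[0,0.02,0],[0,0,0],-1]])

```text
time: 3.95
position: [0.6129, 0.1521, 0.2466]
tool_rot: [0.66, 0.751, -0.001, 0.0]
ft_force: [-6.8, -4.7, 10.3]
grip_width: 0.0138
```

Request:
carry_out(targets=[[[0,0,0],[0,0,0],1],[[0,0,0],[0,0,0],1],[[0,0,0],[0,0,0],1],[[0,0,0],[0,0,0],1],[[0,0,-0.01],[0,0,0],1]])

```text
time: 4.58
position: [0.6129, 0.1528, 0.2558]
tool_rot: [0.66, 0.751, -0.001, -0.0]
ft_force: [-0.3, -0.4, 0.1]
grip_width: 0.0856
```

Request:
carry_out(targets=[[[0,0,-0.02],[0,0,0],1],[[0,-0.01,-0.05],[0,0,0],1],[[0,-0.05,-0.09],[0,0,0],1],[[0,-0.09,-0.11],[0,0,0],1],[[0,-0.125,-0.12],[0,0,0],1]])

```text
time: 5.2
position: [0.4881, 0.1366, 0.3784]
tool_rot: [0.66, 0.751, 0.001, 0.001]
ft_force: [-0.0, -0.5, -0.4]
grip_width: 0.0854
```

Request:
carry_out(targets=[[[0,0,0],[0,0,0],1],[[0,0,0],[0,0,0],1],[[0,0,0],[0,0,0],1],[[0,0,0],[0,0,0],1],[[0,0,0],[0,0,0],1]])

```text
time: 5.82
position: [0.4896, 0.1368, 0.3757]
tool_rot: [0.66, 0.751, -0.0, -0.0]
ft_force: [-0.2, 0.6, -0.6]
grip_width: 0.0859
```

```bash
python3 -c "
from h import *
from cell import cams
for n in ('wrist','scene','top'):
  c=cams.camera(n);cv2.imwrite(f'pics/c_{n}.png',c['image']);np.savez(f'/tmp/c_{n}.npz',**c)
  P=cloud(c)
  B=P-np.array([.514,.139,0]);a=np.radians(7);fx=B[...,0]*np.cos(a)+B[...,1]*np.sin(a);fy=-B[...,0]*np.sin(a)+B[...,1]*np.cos(a)
  m=((fx>-.058)&(fx<.035)&(abs(fy)<.058)&(P[...,2]>.049)&(P[...,2]<.059))
  if m.sum()>3: 
    q=P[m];print(n,m.sum(),np.argwhere(m).mean(0)[::-1],'frame',fx[m].min(),fx[m].max(),fy[m].min(),fy[m].max(),cv2.minEnclosingCircle(q[:,:2].astype(np.float32)),q.mean(0))
  m=((P[...,2]>.095)&(P[...,2]<.115)&(abs(fx-.1)<.03)&(abs(fy)<.04))
  if m.sum()>3: print('bar',cv2.minAreaRect(P[m][:,:2].astype(np.float32)),fx[m].mean())
"
```

```text
wrist 303 [274.39273927 179.77227723] frame -0.014715586895293217 0.006347367739314626 -0.011915803144944701 0.008655129110327606 ((0.5101270079612732, 0.13652820885181427), 0.010968796908855438) [0.50981987 0.13722087 0.05493224]
bar ((0.6126309037208557, 0.15227454900741577), (0.014998788014054298, 0.05912135913968086), 6.693284034729004) 0.09763487300114507
scene 44 [351.5  186.25] frame -0.05795824535724539 0.007671755563742686 -0.04926581334760285 0.03942466520393122 ((0.47499772906303406, 0.12945707142353058), 0.04780369997024536) [0.50682087 0.13400679 0.05389198]
bar ((0.6117157936096191, 0.1508132368326187), (0.019703159108757973, 0.05978113040328026), 4.838964939117432) 0.10117122895799897
top 29 [198.48275862 219.44827586] frame -0.014596033209846043 0.004173403915439579 -0.013823081795835261 0.004546496938579971 ((0.5094907283782959, 0.1336839199066162), 0.010520518757402897) [0.50965579 0.13367181 0.05386747]
bar ((0.6132567524909973, 0.14974655210971832), (0.013624431565403938, 0.06006185710430145), 7.565309524536133) 0.09946485371469416
```

View pics/c_wrist.png

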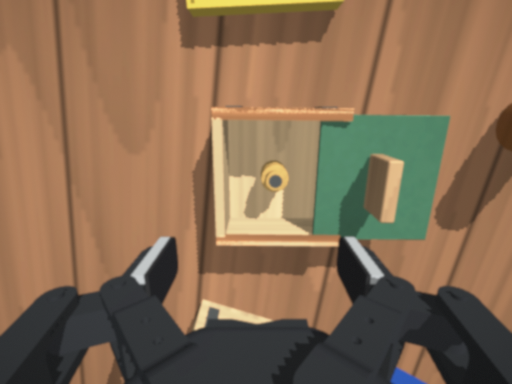

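View pics/c_scene.png

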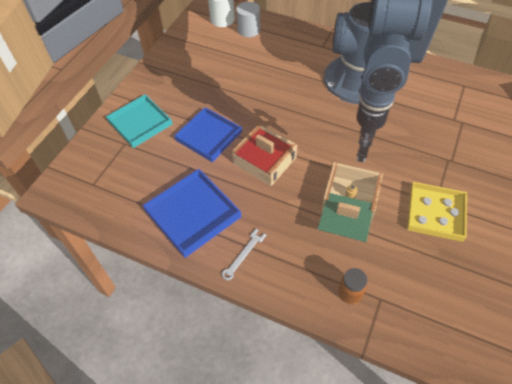

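The lid is open about 99 mm. The coupling's spigot is at about (274,180) in the wrist view, which puts it at roughly (0.510, 0.1355) with its top at z ≈ 0.054, as expected. I'll turn the jaws across y for clearance.

```bash
python3 -c "
from h import *
from cell import bot
print(bot.read_state()['qpos'].round(3))
need([.5098,.1355,.29],97)"
```

```text
[ 0.273  0.221 -0.111  1.24  -0.     1.714]
t 5.97 pos [0.4894 0.1368 0.376 ] w 0.0851 F [-0.4 -0.   0.9]
shift [-0.0039  0.0201  0.086 ] turn [-5.000e-04 -2.000e-04 -1.564e+00]
```

Request:
carry_out(targets=[[[-0.004,0.02,0.0],[0,0,-0.18],0.4],[[-0.004,0.02,0.01],[0,0,-0.36],0.4],[[-0.004,0.02,0.02],[0,0,-0.54],0.4],[[-0.004,0.02,0.03],[0,0,-0.72],0.4],[[-0.004,0.02,0.04],[0,0,-0.9],0.4]])

```text
time: 6.6
position: [0.5096, 0.1354, 0.3359]
tool_rot: [0.265, 0.964, -0.0, -0.0]
ft_force: [0.8, 0.2, -0.0]
grip_width: 0.0593
```

Request:
carry_out(targets=[[[0,0,0.01],[0,0,-0.18],0.4],[[0,0,0.02],[0,0,-0.36],0.4],[[0,0,0.03],[0,0,-0.54],0.4],[[0,0,0.04],[0,0,-0.664],0.4],[[0,0,0.046],[0,0,-0.664],0.4]])

```text
time: 7.22
position: [0.5095, 0.1353, 0.2897]
tool_rot: [-0.061, 0.998, -0.0, -0.0]
ft_force: [0.6, 0.0, 0.4]
grip_width: 0.0597
```

```bash
python3 -c "
from h import *
from cell import cams
c=cams.camera('wrist');cv2.imwrite('pics/d_w.png',c['image'])
need([.5098,.1355,.189],97)
P=cloud(c);m=((P[...,2]>.045)&(P[...,2]<.062)&(abs(P[...,0]-.51)<.022)&(abs(P[...,1]-.136)<.022))
print(m.sum(),cv2.minEnclosingCircle(P[m][:,:2].astype(np.float32)),P[m].mean(0))
"
```

```text
t 7.28 pos [0.5094 0.1353 0.2892] w 0.0597 F [0.4 0.5 0.1]
shift [-0.0005  0.0002  0.1002] turn [-0.0002 -0.0012 -0.0027]
633 ((0.5089466571807861, 0.13493777811527252), 0.014429719187319279) [0.5085992  0.13533101 0.05415067]
```

View pics/d_w.png

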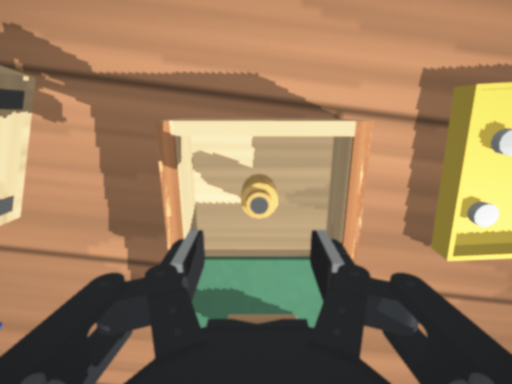

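The coupling is at about (259,198), centred between the pads at (0.509, 0.135), and the fingers clear both box walls. Going down now.

Request:
carry_out(targets=[[[0,0,0.02],[0,0,0],0.4],[[0,0,0.04],[0,0,0],0.4],[[0,0,0.06],[0,0,0],0.4],[[0,0,0.075],[0,0,0],0.4],[[0,0,0.085],[0,0,0],0.4]])

```text
time: 7.9
position: [0.5096, 0.1354, 0.2046]
tool_rot: [-0.06, 0.998, -0.0, -0.0]
ft_force: [0.3, -0.1, -0.1]
grip_width: 0.0602
```

Request:
carry_out(targets=[[[0,0,0.008],[0,0,0],0.4],[[0,0,0.014],[0,0,0],0.4],[[0,0,0.014],[0,0,0],0.4],[[0,0,0.014],[0,0,0],-1],[[0,0,0.014],[0,0,0],-1]], force=40)

```text
time: 8.52
position: [0.5098, 0.1354, 0.1918]
tool_rot: [-0.061, 0.998, 0.0, 0.0]
ft_force: [-0.1, 0.5, 1.7]
grip_width: 0.0295
```

Request:
carry_out(targets=[[[0,0,0],[0,0,0],-1],[[0,0,0],[0,0,0],-1],[[0,0,0],[0,0,0],-1],[[0,0,0],[0,0,0],-1],[[0,0,0],[0,0,0],-1]])

```text
time: 9.15
position: [0.5098, 0.1355, 0.1918]
tool_rot: [-0.061, 0.998, 0.0, 0.0]
ft_force: [-1.9, 0.6, 6.1]
grip_width: 0.0294
```

Request:
carry_out(targets=[[[0,0,-0.005],[0,0,0],-1],[[0,0,-0.015],[0,0,0],-1],[[0,0,-0.03],[0,0,0],-1],[[0,0,-0.05],[0,0,0],-1],[[0,0,-0.075],[0,0,0],-1]])

```text
time: 9.78
position: [0.5095, 0.1353, 0.2675]
tool_rot: [-0.061, 0.998, -0.0, -0.0]
ft_force: [0.3, 1.0, -1.7]
grip_width: 0.0296
```

Request:
carry_out(targets=[[[0,0,-0.025],[0,0,0],-1],[[0,0,-0.05],[0,0,0],-1],[[0,0,-0.075],[0,0,0],-1],[[0,0,-0.09],[0,0,0],-1],[[0,0,-0.1],[0,0,0],-1]])

```text
time: 10.4
position: [0.5095, 0.1353, 0.3672]
tool_rot: [-0.061, 0.998, 0.0, 0.0]
ft_force: [0.2, -1.1, -1.5]
grip_width: 0.0297
```

```bash
python3 -c "
from h import *
from cell import cams,bot
for n in ('wrist','scene'):
  c=cams.camera(n);cv2.imwrite(f'pics/e_{n}.png',c['image'] if n=='wrist' else cv2.resize(c['image'][60:260,140:480],None,fx=2.3,fy=2.3,interpolation=2));np.savez(f'/tmp/e_{n}.npz',**c)
print(bot.read_state()['qpos'].round(3))
need([.467,-.375,.365],90-12)
"
```

```text
[ 0.26   0.257 -0.085  1.227 -0.     0.137]
t 10.5 pos [0.5097 0.1354 0.367 ] w 0.0294 F [ 0.2 -0.  -1.5]
shift [ 0.1046 -0.5014  0.0018] turn [3.000e-04 1.100e-03 3.316e-01]
```

View pics/e_scene.png

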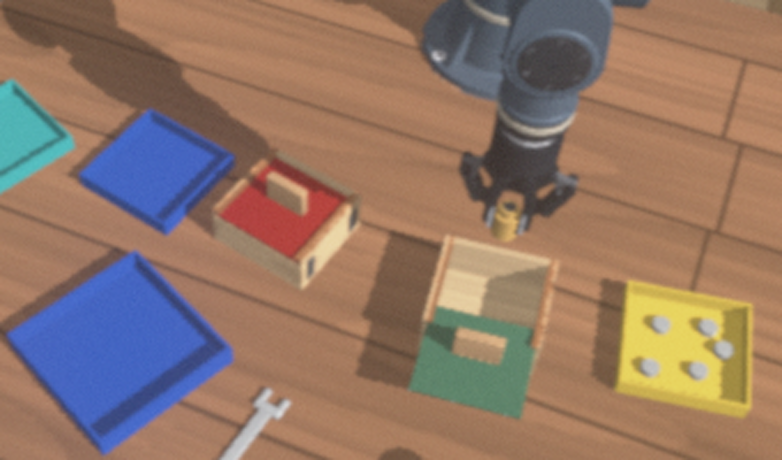

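View pics/e_wrist.png

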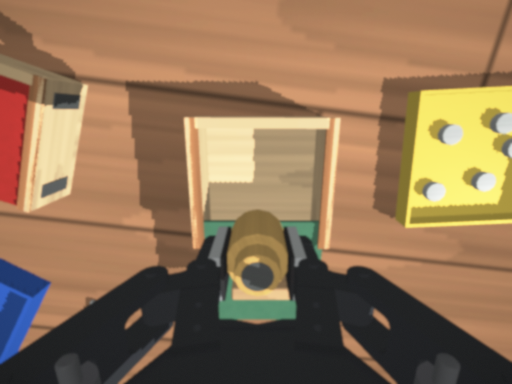

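The coupling is held upright between the pads at wrist (257,250), the box is empty and the lid is open. Carrying it over to the tray.

Request:
carry_out(targets=[[[0.006,-0.03,0],[0,0,0],-1],[[0.015,-0.075,0],[0,0,0],-1],[[0.026,-0.125,0],[0,0,0],-1],[[0.037,-0.175,0],[0,0,0],-1],[[0.047,-0.225,0],[0,0,0],-1]])

```text
time: 11.12
position: [0.4898, -0.0952, 0.3654]
tool_rot: [-0.061, 0.998, 0.0, -0.001]
ft_force: [0.6, -0.3, -1.0]
grip_width: 0.0293
```

Request:
carry_out(targets=[[[0.01,-0.05,0],[0,0,0.06],-1],[[0.021,-0.1,0],[0,0,0.12],-1],[[0.031,-0.15,0],[0,0,0.18],-1],[[0.042,-0.2,0],[0,0,0.25],-1],[[0.05,-0.24,0],[0,0,0.33],-1]])

```text
time: 11.75
position: [0.4694, -0.3399, 0.3651]
tool_rot: [0.105, 0.994, 0.0, -0.001]
ft_force: [1.6, 0.5, -1.4]
grip_width: 0.0297
```

Request:
carry_out(targets=[[[0,-0.02,0],[0,0,0],-1],[[0,-0.036,0],[0,0,0],-1],[[0,-0.036,0],[0,0,0],-1],[[0,-0.036,0],[0,0,0],-1],[[0,-0.036,0],[0,0,0],-1]])

```text
time: 12.38
position: [0.4628, -0.3722, 0.3665]
tool_rot: [0.103, 0.995, -0.0, 0.0]
ft_force: [0.7, 1.0, -1.9]
grip_width: 0.0293
```

```bash
python3 -c "
from h import *
from cell import cams,bot
for n in ('wrist','scene'):
  c=cams.camera(n);cv2.imwrite(f'pics/f_{n}.png',c['image'] if n=='wrist' else cv2.resize(c['image'][60:260,140:480],None,fx=2.3,fy=2.3,interpolation=2))
need([.467,-.375,.190],90-12)
"
```

```text
t 12.47 pos [ 0.4628 -0.3725  0.3665] w 0.0296 F [ 0.9  0.3 -2.4]
shift [-0.0046 -0.0016  0.1765] turn [-0.0001  0.0002  0.0027]
```

View pics/f_wrist.png

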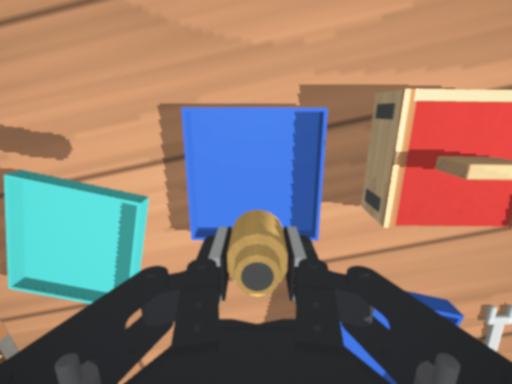

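View pics/f_scene.png

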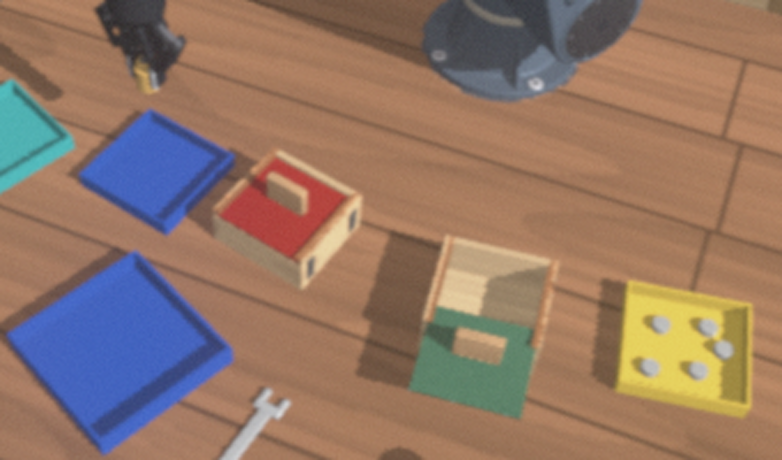

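Request:
carry_out(targets=[[[-0.002,0,0.03],[0,0,0],-1],[[-0.004,0,0.065],[0,0,0],-1],[[-0.004,0,0.1],[0,0,0],-1],[[-0.004,0,0.13],[0,0,0],-1],[[-0.004,0,0.15],[0,0,0],-1]])

```text
time: 13.1
position: [0.4664, -0.3734, 0.2149]
tool_rot: [0.103, 0.995, 0.0, -0.001]
ft_force: [0.0, 0.3, -2.7]
grip_width: 0.0293
```

Request:
carry_out(targets=[[[0,0,0.01],[0,0,0],-1],[[0,0,0.018],[0,0,0],-1],[[0,0,0.022],[0,0,0],-1],[[0,0,0.024],[0,0,0],-1],[[0,0,0.024],[0,0,0],-1]])

```text
time: 13.72
position: [0.4666, -0.3741, 0.1926]
tool_rot: [0.104, 0.995, -0.0, 0.0]
ft_force: [-0.2, -0.6, -2.1]
grip_width: 0.0292
```

```bash
python3 -c "
from h import *
need([.467,-.375,.188],90-12)
"
```

```text
t 13.72 pos [ 0.4666 -0.3741  0.1926] w 0.0292 F [-0.2 -0.6 -2.1]
shift [-0.0006 -0.0008  0.0046] turn [-0.0003  0.0004  0.0016]
```

Request:
carry_out(targets=[[[0,0,0.001],[0,0,0],-1],[[0,0,0.002],[0,0,0],-1],[[0,0,0.003],[0,0,0],-1],[[0,0,0.004],[0,0,0],-1],[[0,0,0.004],[0,0,0],-1]])

```text
time: 14.35
position: [0.4664, -0.374, 0.1881]
tool_rot: [0.104, 0.995, 0.0, -0.0]
ft_force: [0.5, 0.9, -2.4]
grip_width: 0.0293
```

Request:
carry_out(targets=[[[0,0,0.0005],[0,0,0],-1],[[0,0,0.001],[0,0,0],-1],[[0,0,0.0015],[0,0,0],-1],[[0,0,0.0015],[0,0,0],-1],[[0,0,0.0015],[0,0,0],-1]])

```text
time: 14.98
position: [0.4664, -0.374, 0.1878]
tool_rot: [0.104, 0.995, -0.0, 0.0]
ft_force: [-2.8, 2.5, 9.4]
grip_width: 0.0293
```

The force has gone from -2.4 to +9.4 N, so the foot is on the tray floor. Releasing.

Request:
carry_out(targets=[[[0,0,-0.001],[0,0,0],-0.15],[[0,0,-0.001],[0,0,0],0.1],[[0,0,-0.001],[0,0,0],0.4],[[0,0,-0.001],[0,0,0],0.4],[[0,0,-0.001],[0,0,0],0.4]])

```text
time: 15.6
position: [0.4665, -0.3741, 0.1877]
tool_rot: [0.104, 0.995, -0.0, -0.0]
ft_force: [0.5, -0.1, 0.3]
grip_width: 0.06
```

Request:
carry_out(targets=[[[0,0,-0.01],[0,0,0],0.4],[[0,0,-0.03],[0,0,0],0.4],[[0,0,-0.06],[0,0,0],0.4],[[0,0,-0.1],[0,0,0],0.4],[[0,0,-0.14],[0,0,0],0.4]])

```text
time: 16.23
position: [0.4663, -0.3739, 0.3297]
tool_rot: [0.104, 0.995, -0.0, 0.0]
ft_force: [0.6, -0.6, -0.9]
grip_width: 0.0601
```

Request:
carry_out(targets=[[[0,0,-0.03],[0,0,0],0.4],[[0,0,-0.05],[0,0,0],0.4],[[0,0,-0.05],[0,0,0],0.4],[[0,0,-0.05],[0,0,0],0.4],[[0,0,-0.05],[0,0,0],0.4]])

```text
time: 16.85
position: [0.4663, -0.3739, 0.3767]
tool_rot: [0.104, 0.995, 0.0, -0.001]
ft_force: [1.3, -0.4, -0.0]
grip_width: 0.0596
```

```bash
python3 -c "
from h import *
from cell import cams
for n in ('wrist','scene'):
  c=cams.camera(n);cv2.imwrite(f'pics/g_{n}.png',c['image'] if n=='wrist' else cv2.resize(c['image'][60:260,140:480],None,fx=2.3,fy=2.3,interpolation=2))
  P=cloud(c)
  m=((P[...,2]>.033)&(P[...,2]<.09)&(abs(P[...,0]-.467)<.05)&(abs(P[...,1]+.375)<.05))
  if m.sum(): print(n,m.sum(),P[m].mean(0).round(4),P[m][:,2].max().round(4),np.percentile(P[m][:,2],90))
  for nm,x,y in (('green',.613,.152),('red',.4875,-.161)):
    m=((P[...,2]>.095)&(P[...,2]<.115)&(abs(P[...,0]-x)<.05)&(abs(P[...,1]-y)<.05))
    if m.sum()>5: print(n,nm,m.sum(),P[m].mean(0).round(4))
need([.467,-.375,.365],78)
"
```

```text
wrist 575 [ 0.4648 -0.3747  0.0455] 0.0532 0.05175309751233139
wrist red 1017 [ 0.4833 -0.1706  0.1053]
scene 69 [ 0.4705 -0.3721  0.0443] 0.0566 0.05249663189797871
scene green 136 [0.6147 0.1509 0.1047]
scene red 108 [ 0.4885 -0.1594  0.1041]
t 16.95 pos [ 0.4664 -0.374   0.3769] w 0.0595 F [ 0.2 -0.8 -0.4]
shift [-0.0008 -0.0009  0.0119] turn [ 0.0006 -0.0014  0.0017]
```

View pics/g_wrist.png

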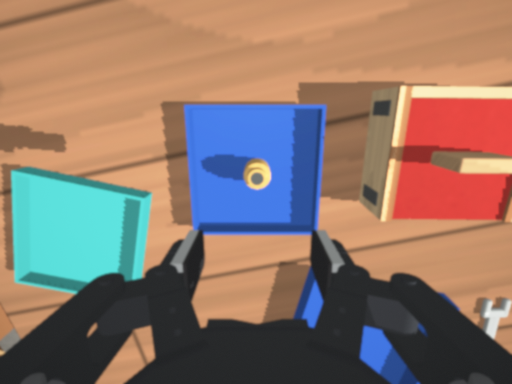

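View pics/g_scene.png

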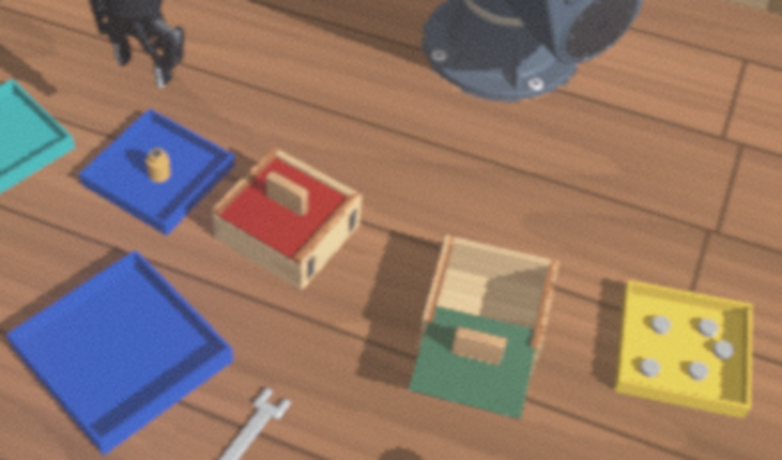

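The coupling stands upright, spigot up, at wrist (257,175) in the middle of the small blue tray. The green lid is open, the red lid is shut and the gripper is clear, so I'm handing in.

```bash
python3 -c "
from cell import bot
print(bot.hand_in())"
```

```text
the job is handed in; nothing more can be done
None
```

I slid the green lid open, lifted the brass coupling out, and set it down upright in the smaller blue tray. I handed the job in at about 17 s of the 50 s allowed; the hand-in gave no verdict.

- **Green lid:** I gripped its bar and slid it about 99 mm along the grooves. After the placing, the scene camera still showed the bar about 98 mm from where it started.
- **Coupling:** I released it only after the wrist force jumped from about -2.4 N to +9.4 N, which showed it was resting on the tray floor. The last wrist image puts it at about (0.465, -0.375), close to the tray centre at (0.467, -0.375). It is spigot-up, with its top at about z = 0.05, as expected.
- **Red lid:** The scene camera had its bar at (0.489, -0.160) both before and after, so it stayed shut.
- **Gripper:** It was clear of everything, about 0.19 m above the placing height.

Two readings disagreed, and neither changed the result:
- **Grip width:** It read 29.4 mm on the 32 mm coupling. The body was clearly held between the pads in the images.
- **Red bar from the wrist camera:** It gave (0.483, -0.171), about 10 mm off the scene camera. The bar is at the edge of that view and partly cut off, so I trusted the scene camera.

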